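Transfer gas-sensor cartridges to the manifold in reverse order

ROBOT

A 6-joint arm with a two-finger parallel gripper is mounted at the origin on the work surface. World frame = base frame: x ahead of the robot, y to its left, z up, the work surface at z = 0. Lengths are in m, angles in rad, forces in N, time in s.
With the tool pointing down it reaches from about 0.35 to 0.775 m from the base axis. Payload 5.5 kg.
Tool frame: the origin (TCP) lies midway between the tips of the shut fingers; the grasp point (between the pads) lies grasp_offset behind it (grasp_offset is the distance from the TCP to the grasp point, in m); z points along the fingers, y is the line along which they close (so a half turn about z gives the same grasp; the last joint's range is limited). The gripper opens to 85 mm and grips with 20 to 120 N. Pads are 22 mm wide; open, the fingers measure 114 mm over their backs; the gripper's body (76 mm by 85 mm) begins 54 mm behind the grasp point. The pads swing forward as they close: fully open they stand 13 mm farther back than shut.
Start: joints at [1.188, 0.313, 0.046, 1.304, 0, 1.431], TCP at [0.138, 0.558, 0.231] pointing down, gripper open.
Joint ranges: [-2.76, 2.76], [-0.86, 1.69], [-1.03, 1.26], [-2.2, 2.34], [-1.47, 1.5], [-3.14, 3.14]. Speed limits (rad/s): [2.57, 2.57, 3.14, 3.14, 3.14, 3.14].

INTERFACE

Orientations are given as a unit quaternion [w, x, y, z].
In Python, from workcell import * gives the robot as it stands.
- The arm moves only by the tool step_arm, never from a script. Its argument "deltas" is a list of rows, each a list of 7 numbers: the shift along the world's x, y, z in mm, then the turn, a rotation vector about the world's x, y, z in degrees, then the gripper's target within -1 to 1 (fully open at 1, half-way at 0, shut at -1). A call has 1 to 5 rows; each row shifts and turns the commanded pose from where the row before left it; what a row does not reach is not made up. A row lasts 1/10 s, in which the tool goes at most 50 mm and 8.59 degrees, less where a joint would pass 70% of its speed; a pose out of reach is approached as far as the arm can. A call is refused whole if a number of a shift passes 50 or a number of a turn 8.59, either way. A call with a gripper value outside its range is refused whole. The fingers move at their own pace and stop on an object; "newtons" is the grip in N (left out, the last holds). Time passes only in rows, so rows that do not move let the fingers close. It gives the time, the measured TCP pose, the force, the opening and the grip force at its end, in the units of the state.
- get_state(): the state, without advancing time (a new reading comes with each control period).
- read_camera(name): name is "scene" or "top" or "wrist"; returns a dict with "image" (480x640x3 uint8, red, green, blue), "z_map" (480x640 float32, m along the optical axis (not along the pixel's ray), 0 where there is no reading), "K" (3x3 intrinsics, pixels), "world_from_camera" (4x4, takes a point from camera to world coordinates). Camera axes: x right, y down, z forward; pixel columns grow to the right and rows downward; lengths in m; the calibration is good to about 2 mm. A picture is of the moment at which its call begins.
- hand_in(): hands the job in; it is judged then, once.
The state is a dict: "clock": time; "joint_pos": joint angles; "qvel": joint speeds; "tau": joint torques, N m; "tcp_pos": TCP position; "orientation": TCP orientation; "wrist_force": force on the tool from outside, world axes, zero at the start; "ft_torque": the same for the moment, N m; "finger_gap": finger opening in m; "grip_force": force on a finger pad.
Only numpy, scipy, OpenCV 4.12 (cv2) and the standard library are available. Lean on these libraries where they do the work, as an engineer would, in place of code of your own. Each camera call takes 0.05 s, during which the arm holds its last target. There are 200 camera calls.

TASK

Move the four gas-sensor cartridges from the blue calibration rail into the four bays of the white machine manifold in reverse order: the one nearest the rail's yellow end goes into the bay farthest from the manifold's yellow end, the next into the next bay, and so on, until the one farthest from the rail's yellow end sits in the bay nearest the manifold's yellow end. Keep every cartridge upright throughout, and leave each standing on the floor of its bay, one to a bay.

Things in the scene. Friction and masses are not known exactly. Their poses are not given: they have to be found in the camera images.
- cart_red: loose gas-sensor cartridge, an upright plain cylinder 36 mm in diameter, 78 mm tall, about 0.11 kg; white lower half with a thin red band and steel foot; upper 30 mm and top red. Origin at the centre of its underside, z up. In the rail its neighbours stand 58 mm away centre to centre along the row; across the row both sides are free to grip.
- cart_blue: loose gas-sensor cartridge, an upright plain cylinder 36 mm in diameter, 78 mm tall, about 0.11 kg; white lower half with a thin blue band and steel foot; upper 30 mm and top blue. Origin at the centre of its underside, z up. In the rail its neighbours stand 58 mm away centre to centre along the row; across the row both sides are free to grip.
- cart_green: loose gas-sensor cartridge, an upright plain cylinder 36 mm in diameter, 78 mm tall, about 0.11 kg; white lower half with a thin green band and steel foot; upper 30 mm and top green. Origin at the centre of its underside, z up. In the rail its neighbours stand 58 mm away centre to centre along the row; across the row both sides are free to grip.
- cart_black: loose gas-sensor cartridge, an upright plain cylinder 36 mm in diameter, 78 mm tall, about 0.11 kg; white lower half with a thin black band and steel foot; upper 30 mm and top black. Origin at the centre of its underside, z up. In the rail its neighbours stand 58 mm away centre to centre along the row; across the row both sides are free to grip.
- socket_red: fixed square socket, grey floor, black walls (all four look alike), on the blue rail: the one in which the red cartridge stands at the start. Origin at the centre of its underside; floor 4 mm and wall tops 18 mm above it; opening 54 mm across the row, 52 mm along it. Axes parallel to the rail's.
- socket_blue: fixed square socket, grey floor, black walls (all four look alike), on the blue rail: the one in which the blue cartridge stands at the start. Origin at the centre of its underside; floor 4 mm and wall tops 18 mm above it; opening 54 mm across the row, 52 mm along it. Axes parallel to the rail's.
- socket_green: fixed square socket, grey floor, black walls (all four look alike), on the blue rail: the one in which the green cartridge stands at the start. Origin at the centre of its underside; floor 4 mm and wall tops 18 mm above it; opening 54 mm across the row, 52 mm along it. Axes parallel to the rail's.
- socket_black: fixed square socket, grey floor, black walls (all four look alike), on the blue rail: the one in which the black cartridge stands at the start. Origin at the centre of its underside; floor 4 mm and wall tops 18 mm above it; opening 54 mm across the row, 52 mm along it. Axes parallel to the rail's.
- rail: fixed blue calibration rail, plate 70 x 240 x 12 mm, with four sockets on it at y = +87, +29, -29, -87 mm (which cartridge is where varies). Origin at the centre of its underside on the bench; y runs along the row to its yellow end block (50 x 30 x 34 mm, brass stub to 48 mm); z up. Left or right of the manifold, turned up to 15 degrees; yellow end roughly to the robot's left.
- manifold: fixed aluminium block 66 x 236 mm with white walls: four square bays at x = 0, y = +87, +29, -29, -87 mm, each 54 x 54 mm inside, floor 20 mm and wall tops 34 mm above the origin. Origin at the centre of its underside on the bench; y runs along the row to its yellow end block (as the rail's); z up. Left or right of the rail, turned up to 15 degrees; yellow end roughly to the robot's left.

How it is judged:
By the outcome, as a careful person would: the job done as asked, in the order asked, and still so for the second after the job is handed in, with the robot touching nothing.
It also fails if it takes over 109 s, if anything falls off the work surface, if the arm or the gripper's body presses on something with over 40 N, if the wrist force passes 120 N, or if a joint passes its speed limit or range.

## Working session

There is one attempt and no reset: what is moved stays moved. The work goes in short steps, Python scripts to look and compute and a tool call to move; the robot and the scene stay as the last step left them, time stands still between calls to the robot, and variables do not carry over. Pictures are saved under pics/ and viewed, at most 14 in all, crops included, and the job is handed in when it is done.

Besides the shell and the picture viewer there is one more tool, called after "Request:" as name(argument=value, ...) on one line, values as JSON. step_arm: Moves the arm, as the interface text tells. Its arguments: {"type":"object","properties":{"deltas":{"type":"array","items":{"type":"array","items":{"type":"number"}}},"newtons":{"type":"number"}},"required":["deltas"]}

```bash
mkdir -p pics; python3 - <<'E'
from workcell import *
import cv2,numpy as np
s=get_state()
for k in("clock","tcp_pos","orientation","finger_gap"):print(k,s[k])
print([k for k in globals() if 'grasp' in k], globals().get('grasp_offset'))
for n in("top","scene"):
    c=read_camera(n);cv2.imwrite(f"pics/{n}0.png",c["image"][...,::-1]);np.savez(f"{n}0.npz",**c)
    print(n,c["K"].round(1).tolist(),c["world_from_camera"].round(3).tolist())
E
```

```text
clock 0.0
tcp_pos [0.13804744 0.5576549  0.23039367]
orientation [-2.48639402e-04  1.21098755e-01  9.92640033e-01 -8.91038949e-04]
finger_gap 0.08532948653621276
['grasp_offset'] 0.0187
top [[523.6, 0.0, 317.1], [0.0, 523.6, 255.3], [0.0, 0.0, 1.0]] [[-0.018, -0.995, 0.094, 0.432], [-1.0, 0.016, -0.023, -0.005], [0.022, -0.095, -0.995, 0.84], [0.0, 0.0, 0.0, 1.0]]
scene [[482.8, 0.0, 318.1], [0.0, 482.8, 245.7], [0.0, 0.0, 1.0]] [[0.33, 0.62, -0.712, 1.058], [0.944, -0.209, 0.256, -0.211], [0.01, -0.756, -0.654, 0.567], [0.0, 0.0, 0.0, 1.0]]
```

View pics/top0.png

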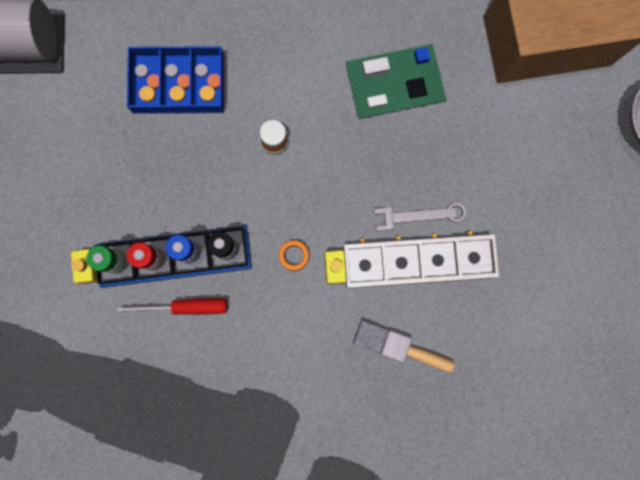

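The top view shows the rail on the left, with its yellow end at (82,265). From there the order is green (99,258), red (141,255), blue (179,247), black (222,244). The manifold is on the right, with its yellow end at (337,266) and bay centre dots at (365,265), (401,262), (438,260) and (474,257).

```bash
cat > h.py <<'E'
import numpy as np,cv2
def world(c):
    K,T,z=c["K"],c["world_from_camera"],c["z_map"]
    v,u=np.mgrid[:480,:640]
    p=np.stack([(u-K[0,2])/K[0,0]*z,(v-K[1,2])/K[1,1]*z,z],-1)
    w=p@T[:3,:3].T+T[:3,3]; w[z==0]=np.nan
    return w
def ray(c,u,v,h):
    K,T=c["K"],c["world_from_camera"]
    d=T[:3,:3]@np.array([(u-K[0,2])/K[0,0],(v-K[1,2])/K[1,1],1]);o=T[:3,3]
    return o+d*(h-o[2])/d[2]
def blobs(m,amin,amax=1e9):
    n,l,s,c=cv2.connectedComponentsWithStats(m.astype(np.uint8),connectivity=4)
    return [(c[i],s[i],l==i) for i in range(1,n) if amin<s[i,4]<amax]
E
python3 - <<'E'
from h import *
c=dict(np.load("top0.npz"));w=world(c)
print("tops by depth")
box=np.zeros((480,640),bool);box[215:300,60:265]=1
for ce,s,m in blobs((abs(w[...,2]-.094)<.006)&box,80):
    k=np.argwhere(m)[:,::-1].astype(np.float32);(u,v),r=cv2.minEnclosingCircle(k)
    print(s[4],ce.round(1),(round(u,1),round(v,1),round(r,1)),ray(c,*ce,.094).round(4),ray(c,u,v,.094).round(4),np.nanmedian(w[m][:,2]).round(4),np.median(c["image"][m],0))
box=np.zeros((480,640),bool);box[225:300,345:500]=1
print("manifold holes")
g=c["image"].max(-1)
P=[]
for ce,s,m in blobs((g<110)&box,50,300):
    p=ray(c,*ce,.020);P.append(p);print(s[4],ce.round(1),p.round(4),np.nanmedian(w[m][:,2]).round(4))
m=(abs(w[...,2]-.034)<.006)&box
k=np.argwhere(m)[:,::-1].astype(np.float32);R=cv2.minAreaRect(k)
print("walls",R,ray(c,*R[0],.034).round(4),np.nanmedian(w[m][:,2]), [ray(c,*q,.034).round(4).tolist() for q in cv2.boxPoints(R)])
E
```

```text
tops by depth
487 [219.7 243.7] (219.8, 243.8, 12.5) [0.5217 0.1162 0.094 ] [0.5215 0.116  0.094 ] 0.0919 [31. 32. 35.]
502 [178.3 247. ] (178.3, 247.1, 12.7) [0.5178 0.175  0.094 ] [0.5176 0.1749 0.094 ] 0.0919 [ 41.  85. 187.]
508 [139.5 254.9] (139.5, 254.6, 13.0) [0.5074 0.2297 0.094 ] [0.5078 0.2297 0.094 ] 0.092 [191.  39.  37.]
504 [ 99.1 258. ] (99.3, 258.4, 13.1) [0.5039 0.2865 0.094 ] [0.5032 0.2862 0.094 ] 0.0919 [ 47. 138.  69.]
manifold holes
88 [454.3 234.3] [ 0.5399 -0.2431  0.02  ] -0.0011
81 [415.2 237.3] [ 0.5361 -0.1805  0.02  ] -0.0013
94 [380.  239.5] [ 0.5335 -0.1245  0.02  ] -0.0014
85 [473.6 257.4] [ 0.5027 -0.2724  0.02  ] 0.0191
84 [437.5 259.8] [ 0.4998 -0.2147  0.02  ] 0.0193
82 [401.1 262.5] [ 0.4965 -0.1569  0.02  ] 0.0194
83 [364.5 264.9] [ 0.4935 -0.0989  0.02  ] 0.0193
walls ((420.5177917480469, 260.7574157714844), (42.519691467285156, 153.4630584716797), 86.05481719970703) [ 0.4975 -0.1846  0.034 ] 0.03263972743114629 [[0.5243, -0.0639, 0.034], [0.5372, -0.3041, 0.034], [0.4708, -0.3054, 0.034], [0.4585, -0.0669, 0.034]]
```

View pics/scene0.png

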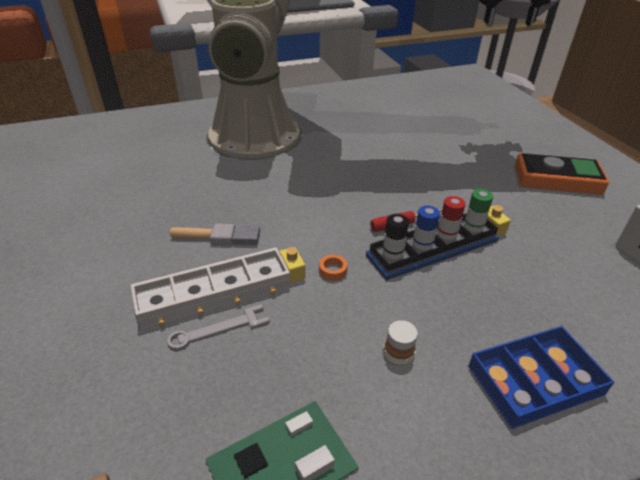

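Request:
step_arm(deltas=[[36.5, -27, -8, 0, 0, -7, 1], [36.5, -27, -8, 0, 0, -7, 1], [36.5, -27, -8, 0, 0, -7, 1], [36.5, -27, -8, 0, 0, -7, 1], [36.5, -27, -8, 0, 0, -7, 1]], newtons=40)

```text
clock: 0.6
tcp_pos: [0.3217, 0.4218, 0.1907]
orientation: [-0.0, 0.416, 0.909, -0.0]
wrist_force: [0.2, 0.8, -0.2]
finger_gap: 0.0855
grip_force: 0.0
```

Request:
step_arm(deltas=[[36.5, -27, -8, 0, 0, -7, 1], [36.5, -27, -8, 0, 0, -7, 1], [36.5, -27, -8, 0, 0, -7, 1], [36.5, -27, -8, 0, 0, -7, 1], [36.5, -27, -8, 0, 0, -7, 1]])

```text
clock: 1.1
tcp_pos: [0.5043, 0.2867, 0.1506]
orientation: [-0.0, 0.67, 0.742, -0.0]
wrist_force: [0.6, 0.7, 0.1]
finger_gap: 0.0855
grip_force: 0.0
```

Request:
step_arm(deltas=[[0, 0, 0, 0, 0, 0, 1], [0, 0, 0, 0, 0, 0, 1]])

```text
clock: 1.3
tcp_pos: [0.5033, 0.2871, 0.1503]
orientation: [-0.001, 0.669, 0.743, -0.001]
wrist_force: [0.8, 0.0, -0.3]
finger_gap: 0.0851
grip_force: 0.0
```

```bash
python3 - <<'E'
from workcell import *
from h import *
c=read_camera("wrist");cv2.imwrite("pics/w1.png",c["image"][...,::-1]);w=world(c)
for ce,s,m in blobs(abs(w[...,2]-.094)<.006,800):
    print(s[4],s[:4],ce.round(0),ray(c,*ce,.094).round(4),np.median(c["image"][m],0))
E
```

```text
3561 [280 228  69  67] [314. 262.] [0.5042 0.2916 0.094 ] [ 48. 158.  85.]
2884 [278 327  64  59] [309. 356.] [0.5077 0.2352 0.094 ] [197.  36.  31.]
2408 [288 409  60  52] [317. 435.] [0.518  0.1814 0.094 ] [ 28.  71. 143.]
```

View pics/w1.png

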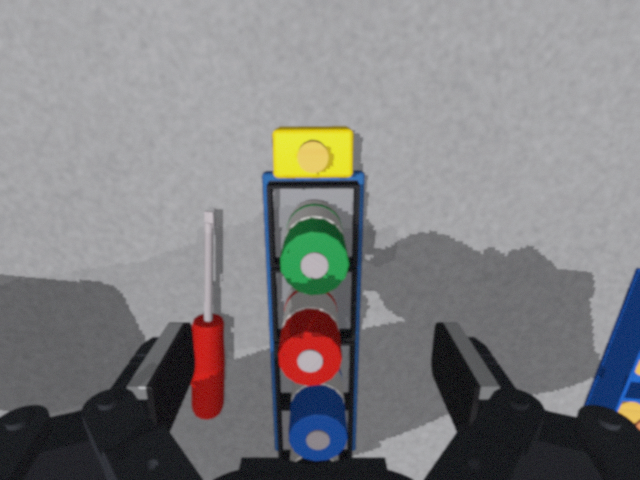

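The wrist view shows green at (314,262) between the open fingers, with red and blue in line behind it. Its row position agrees with the top view to about 5 mm, so I aim between the two and descend.

Request:
step_arm(deltas=[[0, 1, -33, 0, 0, 0, 1], [0, 0, -33, 0, 0, 0, 1], [0, 0, -32, 0, 0, 0, 1], [0, 0, 0, 0, 0, 0, 1]])

```text
clock: 1.75
tcp_pos: [0.4984, 0.2891, 0.0495]
orientation: [-0.002, 0.667, 0.745, -0.004]
wrist_force: [-1.9, -0.1, 0.1]
finger_gap: 0.0853
grip_force: 0.0
```

Request:
step_arm(deltas=[[0, 0, 0, 0, 0, 0, -1], [0, 0, 0, 0, 0, 0, -1], [0, 0, 0, 0, 0, 0, -1], [0, 0, 0, 0, 0, 0, -1], [0, 0, 0, 0, 0, 0, -1]])

```text
clock: 2.25
tcp_pos: [0.5045, 0.2899, 0.0553]
orientation: [0.001, 0.668, 0.744, 0.002]
wrist_force: [-2.1, 0.4, 7.1]
finger_gap: 0.0346
grip_force: 39.7
```

Request:
step_arm(deltas=[[0, 0, 20, 0, 0, 0, -1], [0, 0, 35, 0, 0, 0, -1], [0, 0, 35, 0, 0, 0, -1], [0, 0, 30, 0, 0, 0, -1], [0, 0, 0, 0, 0, 0, -1]])

```text
clock: 2.75
tcp_pos: [0.5061, 0.2902, 0.1787]
orientation: [0.002, 0.669, 0.744, 0.004]
wrist_force: [0.3, 1.2, 0.2]
finger_gap: 0.0351
grip_force: 40.2
```

```bash
python3 - <<'E'
from workcell import *
import cv2
s=get_state();print(s["tcp_pos"],s["finger_gap"],s["grip_force"],s["wrist_force"])
cv2.imwrite("pics/s2.png",read_camera("scene")["image"][80:320,300:620,::-1])
E
```

```text
[0.50605499 0.29019869 0.17873103] 0.03513873339873121 40.22503796615638 [0.30841252 1.15342954 0.24782045]
```

View pics/s2.png

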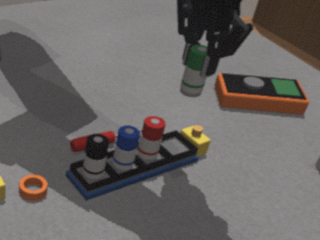

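Green is held upright and clear of the rail. Next I carry it to the far bay.

Request:
step_arm(deltas=[[0, -25, 0, 0, 0, 0, -1], [0, -45, 0, 0, 0, 0, -1], [0, -45, 0, 0, 0, -1, -1], [0, -45, 0, 0, 0, -1, -1], [0, -45, 0, 0, 0, -1, -1]])

```text
clock: 3.3
tcp_pos: [0.502, 0.0825, 0.1718]
orientation: [-0.001, 0.688, 0.726, -0.001]
wrist_force: [0.4, -1.1, -2.0]
finger_gap: 0.0353
grip_force: 40.2
```

Request:
step_arm(deltas=[[0, -45, 0, 0, 0, 0, -1], [0, -45, 0, 0, 0, 0, -1], [0, -45, 0, 0, 0, 0, -1], [0, -45, 0, 0, 0, 0, -1], [0, -45, 0, 0, 0, 0, -1]])

```text
clock: 3.8
tcp_pos: [0.502, -0.1423, 0.1718]
orientation: [-0.001, 0.688, 0.726, -0.0]
wrist_force: [0.8, -0.3, -1.3]
finger_gap: 0.0347
grip_force: 40.2
```

Request:
step_arm(deltas=[[0, -45, 0, 0, 0, 0, -1], [0, -45, 0, 0, 0, 0, -1], [0, -40, 0, 0, 0, 0, -1], [0, 0, 0, 0, 0, 0, -1], [0, 0, 0, 0, 0, 0, -1]])

```text
clock: 4.3
tcp_pos: [0.5021, -0.2711, 0.1715]
orientation: [-0.002, 0.689, 0.725, -0.0]
wrist_force: [-0.1, 0.3, -1.3]
finger_gap: 0.0348
grip_force: 40.2
```

Request:
step_arm(deltas=[[0, 0, 0, 0, 0, 0, -1], [0, 0, 0, 0, 0, 0, -1]])

```text
clock: 4.5
tcp_pos: [0.5031, -0.2693, 0.1729]
orientation: [-0.001, 0.687, 0.726, 0.0]
wrist_force: [0.3, 0.9, -0.8]
finger_gap: 0.0349
grip_force: 40.2
```

Request:
step_arm(deltas=[[0, -1, -35, 0, 0, 0, -1], [0, 0, -40, 0, 0, 0, -1], [0, 0, -25, 0, 0, 0, -1], [0, 0, -10, 0, 0, 0, -1], [0, 0, 0, 0, 0, 0, -1]])

```text
clock: 5.0
tcp_pos: [0.5026, -0.2702, 0.0622]
orientation: [-0.001, 0.687, 0.726, -0.0]
wrist_force: [-0.7, 0.5, -1.4]
finger_gap: 0.0351
grip_force: 40.2
```

Request:
step_arm(deltas=[[0, 0, -2, 0, 0, 0, -1], [0, 0, -1, 0, 0, 0, -1], [0, 0, 0, 0, 0, 0, -1], [0, 0, 0, 0, 0, 0, -1]])

```text
clock: 5.4
tcp_pos: [0.5038, -0.2722, 0.0613]
orientation: [0.001, 0.688, 0.726, 0.0]
wrist_force: [-0.5, -0.3, -1.1]
finger_gap: 0.0351
grip_force: 40.2
```

Request:
step_arm(deltas=[[0, 0, -1, 0, 0, 0, -1], [0, 0, -1, 0, 0, 0, -1], [0, 0, 0, 0, 0, 0, -1]])

```text
clock: 5.7
tcp_pos: [0.5035, -0.2722, 0.0594]
orientation: [0.001, 0.688, 0.726, 0.0]
wrist_force: [-1.7, 0.1, 4.4]
finger_gap: 0.0352
grip_force: 40.8
```

Request:
step_arm(deltas=[[0, 0, -1, 0, 0, 0, -1], [0, 0, 0, 0, 0, 0, -1]])

```text
clock: 5.9
tcp_pos: [0.5036, -0.2722, 0.0593]
orientation: [0.001, 0.688, 0.726, 0.0]
wrist_force: [-4.0, 2.0, 12.1]
finger_gap: 0.0348
grip_force: 41.6
```

```bash
python3 - <<'E'
from workcell import *
from h import *
s=get_state();print(s["tcp_pos"],s["wrist_force"])
c=read_camera("scene");cv2.imwrite("pics/s3.png",cv2.resize(c["image"][200:340,90:310,::-1],None,fx=3,fy=3))
E
```

```text
[ 0.50358963 -0.27224509  0.05932069] [-4.04977292  1.98076804 12.12320891]
```

View pics/s3.png

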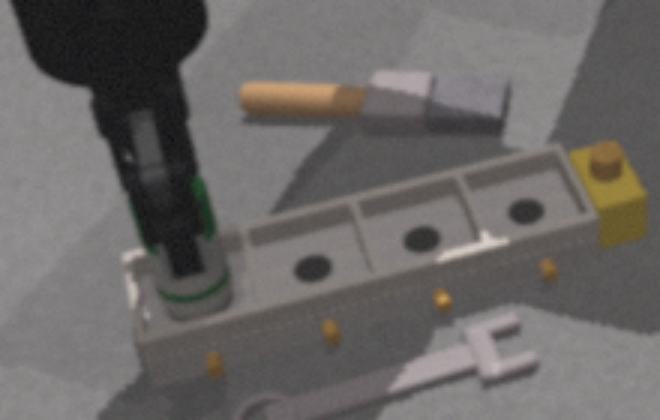

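The green cartridge stands upright inside the far bay, at (190,290) in the enlarged crop, and the 12 N contact says it is on the floor. I ease the pressure and release.

Request:
step_arm(deltas=[[0, 0, 1, 0, 0, 0, -1], [0, 0, 0, 0, 0, 0, 1], [0, 0, 0, 0, 0, 0, 1], [0, 0, 0, 0, 0, 0, 1], [0, 0, 0, 0, 0, 0, 1]])

```text
clock: 6.45
tcp_pos: [0.5032, -0.2718, 0.058]
orientation: [-0.0, 0.688, 0.726, 0.0]
wrist_force: [0.6, 0.7, -0.2]
finger_gap: 0.0854
grip_force: 0.0
```

Request:
step_arm(deltas=[[0, 0, 0, 0, 0, 0, 1], [0, 0, 30, 0, 0, 0, 1], [0, 0, 40, 0, 0, 0, 1], [0, 0, 30, 0, 0, 0, 1], [0, 0, 0, 0, 0, 0, 1]])

```text
clock: 6.95
tcp_pos: [0.5058, -0.2736, 0.1632]
orientation: [0.004, 0.688, 0.726, 0.001]
wrist_force: [0.4, -0.4, 0.5]
finger_gap: 0.0853
grip_force: 0.0
```

Request:
step_arm(deltas=[[0, 25, 0, 0, 0, 0, 1], [0, 45, 0, 0, 0, 0, 1], [0, 45, 0, 0, 0, 1, 1], [0, 45, 0, 0, 0, 1, 1], [0, 45, 0, 0, 0, 1, 1]])

```text
clock: 7.45
tcp_pos: [0.5026, -0.0652, 0.1574]
orientation: [-0.0, 0.669, 0.744, -0.0]
wrist_force: [0.7, 0.7, 0.0]
finger_gap: 0.0857
grip_force: 0.0
```

Request:
step_arm(deltas=[[1, 45, 0, 0, 0, 0, 1], [1, 45, 0, 0, 0, 0, 1], [1, 45, 0, 0, 0, 0, 1], [1, 45, 0, 0, 0, 0, 1], [0, 45, 0, 0, 0, 0, 1]])

```text
clock: 7.95
tcp_pos: [0.5067, 0.16, 0.1575]
orientation: [-0.0, 0.669, 0.744, -0.0]
wrist_force: [0.2, 0.2, 0.3]
finger_gap: 0.0854
grip_force: 0.0
```

Request:
step_arm(deltas=[[0, 45, 0, 0, 0, 0, 1], [0, 27, 0, 0, 0, 0, 1], [0, 0, 0, 0, 0, 0, 1], [0, 0, 0, 0, 0, 0, 1], [0, 0, 0, 0, 0, 0, 1]])

```text
clock: 8.45
tcp_pos: [0.507, 0.2293, 0.1577]
orientation: [-0.0, 0.669, 0.743, -0.001]
wrist_force: [-0.1, 0.8, 0.6]
finger_gap: 0.0852
grip_force: 0.0
```

```bash
cat > chk.py <<'E'
from workcell import *
from h import *
c=read_camera("top");w=world(c);s=get_state();print(s["tcp_pos"].round(4) if hasattr(s["tcp_pos"],"round") else s["tcp_pos"])
box=np.zeros((480,640),bool);box[205:300,345:510]=1
for ce,st,m in blobs((abs(w[...,2]-.098)<.008)&box,80):
    print(st[4],ray(c,*ce,.098).round(4),np.nanmedian(w[m][:,2]).round(4),np.median(c["image"][m],0))
E
python3 chk.py
```

```text
[0.5071 0.2291 0.1579]
497 [ 0.5026 -0.2713  0.098 ] 0.0957 [ 55. 155.  81.]
```

Green is measured 1 mm from its bay centre and at the right height. Now red.

Request:
step_arm(deltas=[[1, 2, -30, 0, 0, 0, 1], [0, 0, -40, 0, 0, 0, 1], [0, 0, -25, 0, 0, 0, 1], [0, 0, -8, 0, 0, 0, 1], [0, 0, 0, 0, 0, 0, 1]])

```text
clock: 9.0
tcp_pos: [0.5076, 0.2309, 0.0544]
orientation: [-0.001, 0.669, 0.743, -0.001]
wrist_force: [0.5, -0.7, 0.6]
finger_gap: 0.085
grip_force: 0.0
```

Request:
step_arm(deltas=[[0, 0, 0, 0, 0, 0, -1], [0, 0, 0, 0, 0, 0, -1], [0, 0, 0, 0, 0, 0, -1], [0, 0, 0, 0, 0, 0, -1], [0, 0, 0, 0, 0, 0, -1]])

```text
clock: 9.5
tcp_pos: [0.5091, 0.2325, 0.0566]
orientation: [0.001, 0.668, 0.744, 0.001]
wrist_force: [-1.0, -0.8, 6.1]
finger_gap: 0.0343
grip_force: 39.5
```

Request:
step_arm(deltas=[[0, 0, 20, 0, 0, 0, -1], [0, 0, 35, 0, 0, 0, -1], [0, 0, 35, 0, 0, 0, -1], [0, 0, 30, 0, 0, 0, -1], [0, 0, 0, 0, 0, 0, -1]])

```text
clock: 10.0
tcp_pos: [0.5108, 0.2331, 0.1801]
orientation: [0.002, 0.668, 0.744, 0.003]
wrist_force: [1.1, 0.0, -1.2]
finger_gap: 0.0348
grip_force: 40.2
```

Request:
step_arm(deltas=[[0, -25, 0, 0, 0, 0, -1], [-2, -45, 0, 0, 0, 0, -1], [-2, -45, 0, 0, 0, -1, -1], [-2, -45, 0, 0, 0, -1, -1], [-2, -45, 0, 0, 0, -1, -1]])

```text
clock: 10.5
tcp_pos: [0.4993, 0.0258, 0.1744]
orientation: [-0.0, 0.688, 0.726, -0.0]
wrist_force: [0.8, -0.2, -0.8]
finger_gap: 0.0348
grip_force: 40.2
```

Request:
step_arm(deltas=[[0, -45, 0, 0, 0, 0, -1], [0, -45, 0, 0, 0, 0, -1], [0, -45, 0, 0, 0, 0, -1], [0, -45, 0, 0, 0, 0, -1], [0, -45, 0, 0, 0, 0, -1]])

```text
clock: 11.0
tcp_pos: [0.4994, -0.1993, 0.1744]
orientation: [-0.001, 0.688, 0.726, -0.0]
wrist_force: [0.4, -0.1, -0.9]
finger_gap: 0.0349
grip_force: 40.2
```

Request:
step_arm(deltas=[[0, -15, 0, 0, 0, 0, -1], [0, 0, 0, 0, 0, 0, -1], [0, 0, 0, 0, 0, 0, -1], [0, 0, 0, 0, 0, 0, -1]])

```text
clock: 11.4
tcp_pos: [0.5, -0.2112, 0.1749]
orientation: [-0.001, 0.687, 0.726, 0.0]
wrist_force: [-1.3, 0.2, -0.9]
finger_gap: 0.035
grip_force: 40.2
```

Request:
step_arm(deltas=[[0, -1, -35, 0, 0, 0, -1], [0, 0, -40, 0, 0, 0, -1], [0, 0, -25, 0, 0, 0, -1], [0, 0, -11, 0, 0, 0, -1], [0, 0, 0, 0, 0, 0, -1]])

```text
clock: 11.9
tcp_pos: [0.4994, -0.212, 0.0631]
orientation: [-0.002, 0.687, 0.727, -0.0]
wrist_force: [0.3, 0.3, -0.3]
finger_gap: 0.035
grip_force: 40.2
```

Request:
step_arm(deltas=[[0, 0, -2, 0, 0, 0, -1], [0, 0, -1, 0, 0, 0, -1], [0, 0, 0, 0, 0, 0, -1], [0, 0, 0, 0, 0, 0, -1]])

```text
clock: 12.3
tcp_pos: [0.5008, -0.2142, 0.0623]
orientation: [0.001, 0.688, 0.726, 0.0]
wrist_force: [0.8, 0.3, -0.3]
finger_gap: 0.0346
grip_force: 40.2
```

Request:
step_arm(deltas=[[0, 0, -1, 0, 0, 0, -1], [0, 0, -1, 0, 0, 0, -1], [0, 0, 0, 0, 0, 0, -1]])

```text
clock: 12.6
tcp_pos: [0.5007, -0.2143, 0.0606]
orientation: [0.001, 0.688, 0.726, 0.0]
wrist_force: [-1.7, 1.2, 7.2]
finger_gap: 0.035
grip_force: 40.8
```

Request:
step_arm(deltas=[[0, 0, 0.5, 0, 0, 0, -1], [0, 0, 0, 0, 0, 0, 1], [0, 0, 0, 0, 0, 0, 1], [0, 0, 0, 0, 0, 0, 1], [0, 0, 0, 0, 0, 0, 1]])

```text
clock: 13.1
tcp_pos: [0.5002, -0.2138, 0.0596]
orientation: [-0.0, 0.688, 0.726, -0.0]
wrist_force: [-0.4, -0.1, 0.6]
finger_gap: 0.0854
grip_force: 0.0
```

Request:
step_arm(deltas=[[0, 0, 0, 0, 0, 0, 1], [0, 0, 30, 0, 0, 0, 1], [0, 0, 40, 0, 0, 0, 1], [0, 0, 30, 0, 0, 0, 1], [0, 0, 0, 0, 0, 0, 1]])

```text
clock: 13.6
tcp_pos: [0.5029, -0.2154, 0.1646]
orientation: [0.004, 0.688, 0.726, 0.001]
wrist_force: [0.7, 1.2, 0.6]
finger_gap: 0.0853
grip_force: 0.0
```

Request:
step_arm(deltas=[[0, 25, 0, 0, 0, 0, 1], [2, 45, 0, 0, 0, 0, 1], [2, 45, 0, 0, 0, 1, 1], [2, 45, 0, 0, 0, 1, 1], [2, 45, 0, 0, 0, 1, 1]])

```text
clock: 14.1
tcp_pos: [0.5076, -0.0072, 0.159]
orientation: [-0.0, 0.669, 0.744, -0.0]
wrist_force: [0.6, 0.1, -0.0]
finger_gap: 0.0852
grip_force: 0.0
```

Request:
step_arm(deltas=[[2, 45, 0, 0, 0, 0, 1], [2, 45, 0, 0, 0, 0, 1], [2, 45, 0, 0, 0, 0, 1], [2, 40, 0, 0, 0, 0, 1], [1, 10, 0, 0, 0, 0, 1]])

```text
clock: 14.6
tcp_pos: [0.5165, 0.1797, 0.1588]
orientation: [-0.001, 0.667, 0.745, -0.0]
wrist_force: [0.4, -0.2, -0.2]
finger_gap: 0.0853
grip_force: 0.0
```

Request:
step_arm(deltas=[[0, 0, 0, 0, 0, 0, 1], [0, 0, 0, 0, 0, 0, 1], [0, 0, 0, 0, 0, 0, 1]])

```text
clock: 14.9
tcp_pos: [0.5172, 0.1747, 0.1595]
orientation: [-0.0, 0.669, 0.743, -0.0]
wrist_force: [0.5, -0.5, 0.1]
finger_gap: 0.0852
grip_force: 0.0
```

```bash
python3 chk.py
```

```text
[0.5173 0.1747 0.1597]
499 [ 0.5028 -0.2712  0.098 ] 0.0959 [ 57. 161.  84.]
496 [ 0.4991 -0.2138  0.098 ] 0.0958 [219.   49.   46.5]
```

Red is well seated. Next is blue.

Request:
step_arm(deltas=[[0, 1, -30, 0, 0, 0, 1], [0, 0, -40, 0, 0, 0, 1], [0, 0, -25, 0, 0, 0, 1], [0, 0, -10, 0, 0, 0, 1], [0, 0, 0, 0, 0, 0, 1]])

```text
clock: 15.45
tcp_pos: [0.5163, 0.176, 0.0537]
orientation: [-0.001, 0.669, 0.743, -0.001]
wrist_force: [-0.3, -0.5, -0.2]
finger_gap: 0.0855
grip_force: 0.0
```

Request:
step_arm(deltas=[[0, 0, 0, 0, 0, 0, -1], [0, 0, 0, 0, 0, 0, -1], [0, 0, 0, 0, 0, 0, -1], [0, 0, 0, 0, 0, 0, -1], [0, 0, 0, 0, 0, 0, -1]])

```text
clock: 15.95
tcp_pos: [0.5182, 0.1774, 0.0562]
orientation: [0.001, 0.669, 0.744, 0.001]
wrist_force: [-1.5, -0.4, 6.0]
finger_gap: 0.0354
grip_force: 39.6
```

Request:
step_arm(deltas=[[0, 0, 20, 0, 0, 0, -1], [0, 0, 35, 0, 0, 0, -1], [0, 0, 35, 0, 0, 0, -1], [0, 0, 30, 0, 0, 0, -1], [0, 0, 0, 0, 0, 0, -1]])

```text
clock: 16.45
tcp_pos: [0.52, 0.1778, 0.1797]
orientation: [0.003, 0.668, 0.744, 0.003]
wrist_force: [0.4, -0.7, -0.4]
finger_gap: 0.0353
grip_force: 40.1
```

Request:
step_arm(deltas=[[-2, -25, 0, 0, 0, 0, -1], [-3, -45, 0, 0, 0, 0, -1], [-3, -45, 0, 0, 0, -1, -1], [-3, -45, 0, 0, 0, -1, -1], [-3, -45, 0, 0, 0, -1, -1]])

```text
clock: 16.95
tcp_pos: [0.5024, -0.0292, 0.1741]
orientation: [-0.0, 0.688, 0.726, -0.0]
wrist_force: [1.1, -0.3, -1.0]
finger_gap: 0.0352
grip_force: 40.1
```

Request:
step_arm(deltas=[[-3, -45, 0, 0, 0, 0, -1], [-3, -45, 0, 0, 0, 0, -1], [0, -38, 0, 0, 0, 0, -1], [0, 0, 0, 0, 0, 0, -1], [0, 0, 0, 0, 0, 0, -1]])

```text
clock: 17.45
tcp_pos: [0.4966, -0.1564, 0.1739]
orientation: [-0.001, 0.689, 0.725, -0.0]
wrist_force: [1.0, 0.4, -1.1]
finger_gap: 0.035
grip_force: 40.1
```

Request:
step_arm(deltas=[[0, 0, 0, 0, 0, 0, -1], [0, 0, 0, 0, 0, 0, -1]])

```text
clock: 17.65
tcp_pos: [0.4971, -0.1545, 0.1746]
orientation: [-0.0, 0.687, 0.727, 0.0]
wrist_force: [0.7, 0.3, -0.9]
finger_gap: 0.0352
grip_force: 40.1
```

Request:
step_arm(deltas=[[0, -1, -35, 0, 0, 0, -1], [0, 0, -40, 0, 0, 0, -1], [0, 0, -25, 0, 0, 0, -1], [0, 0, -11, 0, 0, 0, -1], [0, 0, 0, 0, 0, 0, -1]])

```text
clock: 18.15
tcp_pos: [0.4963, -0.1554, 0.0626]
orientation: [-0.001, 0.687, 0.726, -0.0]
wrist_force: [-0.1, -0.6, -1.5]
finger_gap: 0.0355
grip_force: 40.1
```

Request:
step_arm(deltas=[[0, 0, -2, 0, 0, 0, -1], [0, 0, -1, 0, 0, 0, -1], [0, 0, 0, 0, 0, 0, -1], [0, 0, -1, 0, 0, 0, -1], [0, 0, 0, 0, 0, 0, -1]])

```text
clock: 18.65
tcp_pos: [0.4976, -0.157, 0.0603]
orientation: [0.0, 0.688, 0.726, 0.0]
wrist_force: [0.4, 0.3, 0.7]
finger_gap: 0.0354
grip_force: 40.2
```

Request:
step_arm(deltas=[[0, 0, -1, 0, 0, 0, -1], [0, 0, 0, 0, 0, 0, -1]])

```text
clock: 18.85
tcp_pos: [0.4976, -0.1571, 0.0602]
orientation: [0.001, 0.688, 0.726, 0.0]
wrist_force: [-2.4, 1.3, 8.5]
finger_gap: 0.0352
grip_force: 41.0
```

Request:
step_arm(deltas=[[0, 0, 0.5, 0, 0, 0, -1], [0, 0, 0, 0, 0, 0, 1], [0, 0, 0, 0, 0, 0, 1], [0, 0, 0, 0, 0, 0, 1], [0, 0, 0, 0, 0, 0, 1]])

```text
clock: 19.35
tcp_pos: [0.4972, -0.1568, 0.0591]
orientation: [-0.0, 0.688, 0.726, -0.0]
wrist_force: [1.0, -0.4, -0.5]
finger_gap: 0.0858
grip_force: 0.0
```

Request:
step_arm(deltas=[[0, 0, 0, 0, 0, 0, 1], [0, 0, 30, 0, 0, 0, 1], [0, 0, 40, 0, 0, 0, 1], [0, 0, 30, 0, 0, 0, 1], [0, 0, 0, 0, 0, 0, 1]])

```text
clock: 19.85
tcp_pos: [0.5, -0.1581, 0.1639]
orientation: [0.004, 0.688, 0.726, 0.001]
wrist_force: [1.1, -0.7, 0.1]
finger_gap: 0.0854
grip_force: 0.0
```

Request:
step_arm(deltas=[[2, 25, 0, 0, 0, 0, 1], [4, 45, 0, 0, 0, 0, 1], [4, 45, 0, 0, 0, 1, 1], [4, 45, 0, 0, 0, 1, 1], [4, 45, 0, 0, 0, 1, 1]])

```text
clock: 20.35
tcp_pos: [0.5148, 0.0498, 0.1585]
orientation: [-0.0, 0.669, 0.744, -0.0]
wrist_force: [0.8, -0.7, -0.1]
finger_gap: 0.0854
grip_force: 0.0
```

Request:
step_arm(deltas=[[4, 45, 0, 0, 0, 0, 1], [2, 24, 0, 0, 0, 0, 1], [0, 0, 0, 0, 0, 0, 1], [0, 0, 0, 0, 0, 0, 1], [0, 0, 0, 0, 0, 0, 1]])

```text
clock: 20.85
tcp_pos: [0.521, 0.1163, 0.1588]
orientation: [-0.0, 0.669, 0.743, -0.0]
wrist_force: [-0.2, 0.0, 0.4]
finger_gap: 0.0852
grip_force: 0.0
```

```bash
python3 chk.py
```

```text
[0.5211 0.1161 0.1589]
492 [ 0.5027 -0.2712  0.098 ] 0.0959 [ 62. 175.  93.]
494 [ 0.4992 -0.2139  0.098 ] 0.0957 [231.  54.  52.]
495 [ 0.4968 -0.157   0.098 ] 0.0959 [ 58. 113. 229.]
```

Request:
step_arm(deltas=[[0, 1, -30, 0, 0, 0, 1], [0, 0, -40, 0, 0, 0, 1], [0, 0, -25, 0, 0, 0, 1], [0, 0, -10, 0, 0, 0, 1], [0, 0, 0, 0, 0, 0, 1]])

```text
clock: 21.4
tcp_pos: [0.5202, 0.1171, 0.0531]
orientation: [-0.001, 0.669, 0.743, -0.001]
wrist_force: [0.0, -0.5, -0.0]
finger_gap: 0.0855
grip_force: 0.0
```

Request:
step_arm(deltas=[[0, 0, 0, 0, 0, 0, -1], [0, 0, 0, 0, 0, 0, -1], [0, 0, 0, 0, 0, 0, -1], [0, 0, 0, 0, 0, 0, -1], [0, 0, 0, 0, 0, 0, -1]])

```text
clock: 21.9
tcp_pos: [0.5222, 0.1183, 0.0556]
orientation: [0.001, 0.668, 0.744, 0.001]
wrist_force: [-0.9, 0.2, 6.7]
finger_gap: 0.0352
grip_force: 39.7
```

Request:
step_arm(deltas=[[0, 0, 20, 0, 0, 0, -1], [0, 0, 35, 0, 0, 0, -1], [0, 0, 35, 0, 0, 0, -1], [0, 0, 30, 0, 0, 0, -1], [0, 0, 0, 0, 0, 0, -1]])

```text
clock: 22.4
tcp_pos: [0.524, 0.1185, 0.1791]
orientation: [0.003, 0.668, 0.744, 0.003]
wrist_force: [0.9, -0.0, -0.0]
finger_gap: 0.0349
grip_force: 40.2
```

Request:
step_arm(deltas=[[-2, -25, 0, 0, 0, 0, -1], [-6, -45, 0, 0, 0, -1, -1], [-6, -45, 0, 0, 0, -1, -1], [-6, -45, 0, 0, 0, -1, -1], [-5, -36, 0, 0, 0, 0, -1]])

```text
clock: 22.9
tcp_pos: [0.4952, -0.0796, 0.1733]
orientation: [-0.0, 0.688, 0.726, -0.0]
wrist_force: [1.0, 0.5, -1.3]
finger_gap: 0.0349
grip_force: 40.2
```

Request:
step_arm(deltas=[[-2, -19, 0, 0, 0, 0, -1], [0, 0, 0, 0, 0, 0, -1], [0, 0, 0, 0, 0, 0, -1], [0, 0, 0, 0, 0, 0, -1]])

```text
clock: 23.3
tcp_pos: [0.494, -0.0959, 0.1738]
orientation: [-0.001, 0.687, 0.726, -0.0]
wrist_force: [0.2, 1.7, -0.7]
finger_gap: 0.035
grip_force: 40.2
```

Request:
step_arm(deltas=[[0, -1, -35, 0, 0, 0, -1], [0, 0, -40, 0, 0, 0, -1], [0, 0, -25, 0, 0, 0, -1], [0, 0, -11, 0, 0, 0, -1], [0, 0, 0, 0, 0, 0, -1]])

```text
clock: 23.8
tcp_pos: [0.4933, -0.0965, 0.0621]
orientation: [-0.001, 0.687, 0.726, -0.001]
wrist_force: [0.8, -0.2, -0.1]
finger_gap: 0.0351
grip_force: 40.2
```

Request:
step_arm(deltas=[[0, 0, -2, 0, 0, 0, -1], [0, 0, -1, 0, 0, 0, -1], [0, 0, 0, 0, 0, 0, -1], [0, 0, -1, 0, 0, 0, -1], [0, 0, 0, 0, 0, 0, -1]])

```text
clock: 24.3
tcp_pos: [0.4945, -0.098, 0.0597]
orientation: [0.0, 0.688, 0.726, 0.0]
wrist_force: [-0.0, 0.2, -0.6]
finger_gap: 0.035
grip_force: 40.2
```

Request:
step_arm(deltas=[[0, 0, -1, 0, 0, 0, -1], [0, 0, 0, 0, 0, 0, -1]])

```text
clock: 24.5
tcp_pos: [0.4946, -0.0981, 0.0597]
orientation: [0.001, 0.688, 0.726, 0.0]
wrist_force: [-2.8, 1.0, 8.5]
finger_gap: 0.035
grip_force: 41.2
```

Request:
step_arm(deltas=[[0, 0, 0, 0, 0, 0, 1], [0, 0, 0, 0, 0, 0, 1], [0, 0, 0, 0, 0, 0, 1], [0, 0, 0, 0, 0, 0, 1], [0, 0, 0, 0, 0, 0, 1]])

```text
clock: 25.0
tcp_pos: [0.4942, -0.0978, 0.0582]
orientation: [-0.0, 0.688, 0.726, -0.0]
wrist_force: [0.6, -0.1, -0.3]
finger_gap: 0.0851
grip_force: 0.0
```

Request:
step_arm(deltas=[[0, 0, 30, 0, 0, 0, 1], [0, 0, 40, 0, 0, 0, 1], [0, 0, 40, 0, 0, 0, 1], [0, 40, 0, 0, 0, 0, 1], [0, 40, 0, 0, 0, 0, 1]])

```text
clock: 25.5
tcp_pos: [0.4956, -0.0181, 0.17]
orientation: [0.002, 0.689, 0.725, 0.001]
wrist_force: [0.4, 1.1, -0.9]
finger_gap: 0.0853
grip_force: 0.0
```

Request:
step_arm(deltas=[[0, 45, 0, 0, 0, 0, 1], [0, 45, 0, 0, 0, 0, 1], [0, 45, 0, 0, 0, 0, 1], [0, 30, 0, 0, 0, 0, 1], [0, 0, 0, 0, 0, 0, 1]])

```text
clock: 26.0
tcp_pos: [0.4938, 0.1505, 0.1682]
orientation: [-0.0, 0.686, 0.728, 0.0]
wrist_force: [-0.3, 0.1, 0.5]
finger_gap: 0.0855
grip_force: 0.0
```

```bash
python3 chk.py; python3 -c "
from workcell import *
import cv2
cv2.imwrite('pics/end.png',read_camera('scene')['image'][...,::-1])"
```

```text
[0.4939 0.1488 0.1681]
492 [ 0.5026 -0.2713  0.098 ] 0.0957 [ 57.5 162.   85. ]
497 [ 0.4991 -0.2138  0.098 ] 0.0959 [221.  49.  48.]
494 [ 0.497  -0.1569  0.098 ] 0.0958 [ 53. 104. 217.]
493 [ 0.4941 -0.0985  0.098 ] 0.0957 [41. 42. 45.]
```

View pics/end.png

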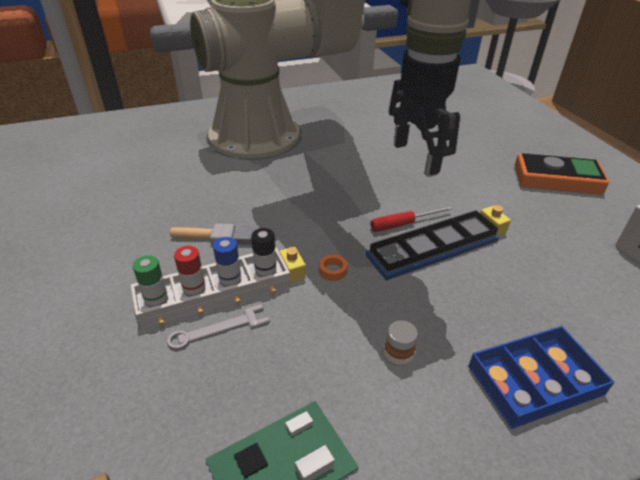

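The scene view shows all four cartridges upright in the manifold: black (263,250) by the yellow end, then blue (227,258), red (189,268) and green (150,280). The rail is empty and the gripper is clear.

```bash
python3 -c "
from workcell import *
print(hand_in())"
```

```text
the job is handed in; nothing more can be done
None
```

All four cartridges stand upright in the manifold bays in reverse order (from the yellow end: black, blue, red, green), and the job was handed in at about 26 s.

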